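Draw the secret drawer with the hook

ROBOT

A 6-joint arm with a two-finger parallel gripper is mounted at the origin on the work surface. World frame = base frame: x ahead of the robot, y to its left, z up, the work surface at z = 0. Lengths are in m, angles in rad, forces in N, time in s.
With the tool pointing down it reaches from about 0.35 to 0.925 m from the base axis. Payload 6.4 kg.
Tool frame: the origin (TCP) lies midway between the tips of the shut fingers; the grasp point (between the pads) lies 19 mm behind it (robot.grasp_offset is the distance from the TCP to the grasp point, in m); x points along the fingers, y is the direction in which the jaws open and shut, and the axes are right-handed (so a half turn about x gives the same grasp; the last joint's range is limited). The gripper opens to 94 mm and grips with 3 to 60 N. Pads are 16 mm wide; open, the fingers measure 119 mm over their backs; the gripper's body (75 mm by 177 mm) begins 78 mm behind the grasp point.
Start: joints at [-1.363, 0.245, 1.558, -0, 1.339, -0.174], TCP at [0.242, -0.603, 0.205] pointing down, gripper open.
Joint ranges: [-3.13, 3.13], [-1.02, 2.26], [0.13, 2.54], [-0.95, 4.09], [0.21, 2.88], [-2.74, 2.74]. Speed limits (rad/s): [2.57, 2.57, 3.14, 3.14, 3.14, 3.14].

INTERFACE

Orientations are given as a unit quaternion [x, y, z, w].
In Python, from workcell import robot, eyes gives the robot as it stands.
- The arm moves only by the tool drive_tool, never from a script. Its argument "series" is a list of rows, each a list of 3 entries, a list of its own where there are three numbers: the shift along the tool's x, y, z in mm, then the turn, a rotation vector about the tool's x, y, z in rad, then the opening, from -1 (shut) to 1 (fully open). In form: [[[x, y, z], [wx, wy, wz], grip], ...]. A call has 1 to 20 rows; each row shifts and turns the pose as measured when the row begins, along the tool's axes as they then stand; what a row does not reach is not made up. A row lasts 1/12 s, in which the tool goes at most 41.7 mm and 7.16 degrees, less where a joint would pass 70% of its speed; a pose out of reach is approached as far as the arm can. A call is refused whole if a number of a shift passes 41.7 or a number of a turn 0.125, either way. A call with a gripper value outside its range is refused whole. The fingers move at their own pace and stop on an object; the grip force is fixed at half the most. Time passes only in rows, so rows that do not move let the fingers close. It gives the time, the measured TCP pose, the force and the opening at its end, in the units of the state.
- robot.get_obs(): the state, without advancing time (a new reading comes with each control period).
- eyes.camera(name): name is "scene" or "side" or "wrist"; returns a dict with "frame" (420x560x3 uint8, red, green, blue), "K" (3x3 intrinsics, pixels), "world_from_camera" (4x4, takes a point from camera to world coordinates); the wrist camera has in their place "tool_from_camera" (4x4, takes a point from camera to tool coordinates, whose origin is the TCP and whose axes are the tool frame's). Camera axes: x right, y up, looking along -z (the intrinsics and any distortion apply to the point x, -y, -z); pixel columns grow to the right and rows downward; lengths in m; the calibration is good to about 2 mm. A picture is of the moment at which its call begins: read the wrist's pose just before it. There is no depth.
- robot.hand_in(): hands the job in, once; it reports no verdict.
The state is a dict: "time": time; "q": joint angles; "joint_velocities": joint speeds; "tau": joint torques, N m; "position": TCP position; "eef_rot": TCP orientation; "force": force on the tool from outside, world axes, zero at the start; "ft_torque": the same for the moment, N m; "grip_width": finger opening in m.
Only numpy, scipy, OpenCV 4.12 (cv2) and the standard library are available. Lean on these libraries where they do the work, as an engineer would, in place of code of your own. Each camera call takes 0.05 s, during which the arm holds its last target.

TASK

Take the wooden-handled draw hook, reach it in under the overhanging top of the walnut puzzle box, feel for the hidden brass eye on the drawer front and with the hook gently draw the drawer out about 60 mm. Then unhook and lay the hook flat on the bench, clear of the box. Do not touch the drawer with the gripper, do not force the eye, and leave the other things on the bench where they are.

Things in the scene. Friction and masses are not known exactly. Their poses are not given: they have to be found in the camera images.
- hook: Draw hook, 110 g, lying flat: pale wooden handle 80 long (x -52 to 28), 20 wide (y), 28 tall, then a steel rod 7 in diameter along +x, its axis 14 above the handle's underside, bent square at x = 95 so that its end points to +y (round end at y = 19.5). Origin: underside of the handle near the balance point, a good place to grip across y.
- hook_tip (a point): Near the end of the hook's bent tip, at x = 95, y = 16, z = 14 in the hook's frame. Axes as the hook's.
- box: Walnut puzzle box, fixed, 150 deep (x), 180 wide (y), 74 tall. Origin: centre of the underside; +x points from front to back. The 12 thick top overhangs the drawer: its front edge is at x = -75, its underside 62 above the bench; the shut drawer's front is at x = -40, and the space below the overhang is open in front and at both ends.
- drawer (a joint): How far the drawer is drawn out towards the box's -x, m: 0 shut, 0.075 at its hard stop; starts at 0 to 0.010. Slides with a steady drag of about 3 N and stays where left. The brass eye on it is spoilt by a push or pull of more than 13 N.
- drawer_face (a point): Centre of the drawer's front face (148 wide, 48 tall), 36 above the bench, axes as the box's. On it, up to 28 to either side of this point (place not known), at the same height, sits the hidden eye: an upright staple of 5 mm wire in the box's x-z plane, 24.5 proud of the face, its opening 19.5 deep (x) and 21 tall (z), entered sideways along y.
- mallet: Boxwood mallet lying on the bench, head 44 in diameter and 75 long, handle 150. Origin under the head. Leave alone.
- gauge: Brass marking gauge, 150 long beam through a 40 tall block, lying on the bench. Origin under the block. Leave alone.
- plug: Ebony key plug, dark upright block 26 x 26 x 50. Origin under its centre. Leave alone.
- panels: Stack of three cedar sliding panels, 110 x 70 x 18 together. Origin under its centre. Leave alone.
There are look-alikes about, which are no part of the job. Of the things shaped like the hook, the wooden one is meant.

How it is judged:
On the way, in this order (a step that is already met when the one before it is completed fails the run):
1. the hook is picked up off the bench (height (world z) of hook above 0.012 m), for 0.2 s.
2. the drawer is drawn out 50 mm or more while the hook is still held off the bench (value of joint drawer above 0.05 m and height (world z) of hook above 0.008 m), for 0.2 s.
At the end, for the whole second after the job is handed in: The drawer stands 50 to 70 mm out and still; the hook lies flat on the bench (within 4 mm and 0.1 rad), at rest, not touching the box or drawer, its tip more than 60 mm from the middle of the drawer's face (value of joint drawer between 0.05 and 0.07 m and height (world z) of hook below 0.004 m and angle between hook's own z axis and vertical below 0.1 rad and horizontal distance between hook_tip and drawer_face above 0.06 m and contact force between hook and box below 0.1 N and linear speed of hook below 0.02 m/s and velocity of joint drawer below 0.005 m/s).
It fails at once if the hook presses on the drawer or its eye with more than 13 N (contact force between hook and drawer above 13 N).
It fails at once if the gripper or arm touches the drawer (contact force between any of the fingers, the arm and drawer above 0.5 N).
It fails at once if a bystander is moved more than 20 mm (distance of any of mallet, gauge, plug, panels from where it was at the start of the episode above 0.02 m).
It also fails if it takes over 59 s, if anything falls off the work surface, if the arm or the gripper's body presses on something with over 40 N, if the wrist force passes 120 N, or if a joint passes its speed limit or range.

## Working session

There is one attempt and no reset: what is moved stays moved. The work goes in short steps, Python scripts to look and compute and a tool call to move; the robot and the scene stay as the last step left them, time stands still between calls to the robot, and variables do not carry over. Pictures are saved under pics/ and viewed, and the job is handed in when it is done.

Besides the shell and the picture viewer there is one more tool, called after ">>>" in YAML: its name, and indented under it one key for each argument. drive_tool: Moves the arm, as the interface text tells. Its arguments: {"type":"object","properties":{"series":{"type":"array","items":{"type":"array"}}},"required":["series"]}

```bash
ls; mkdir -p pics; python3 - <<'E'
from workcell import robot, eyes
import cv2
o=robot.get_obs(); print(o)
for n in ["scene","side","wrist"]:
    c=eyes.camera(n); cv2.imwrite(f"pics/{n}0.png",c["frame"][:,:,::-1])
    print(n,c["K"],c.get("world_from_camera",c.get("tool_from_camera")),[k for k in c])
E
```

```text
pics
{'time': 0.0, 'q': array([-1.36311529e+00,  2.45816338e-01,  1.55901779e+00,  3.30069198e-06,
        1.33869339e+00, -1.74049337e-01]), 'joint_velocities': array([-4.76410648e-04, -1.24446838e-03, -4.90207145e-05, -7.73182022e-04,
       -5.08753194e-04,  9.22266355e-04]), 'tau': array([-5.59982345e-04, -4.15834415e+01, -3.14603090e+01,  6.84239133e-02,
        3.32402566e-02, -1.39329318e-04]), 'position': array([ 0.24205237, -0.60259651,  0.20434189]), 'eef_rot': array([-0.69425541, -0.1348278 ,  0.69427615, -0.1334598 ]), 'force': array([ 0.26437072, -0.00203732, -0.46923287]), 'ft_torque': array([-0.02762625, -0.00877105, -0.09293147]), 'grip_width': 0.09407575484984228}
scene [[408.18596945   0.         278.2053056 ]
 [  0.         408.18596945 204.85878145]
 [  0.           0.           1.        ]] [[ 0.58773665 -0.60549178  0.53660538  1.06107337]
 [ 0.80902418  0.44537464 -0.38356395 -0.35312562]
 [-0.00674561  0.65956132  0.75162049  0.78769612]
 [ 0.          0.          0.          1.        ]] ['frame', 'K', 'world_from_camera']
side [[441.71200885   0.         274.59429567]
 [  0.         441.71200885 210.95037348]
 [  0.           0.           1.        ]] [[ 0.99974743  0.0014588  -0.02242662  0.50906011]
 [-0.01907896  0.58247493 -0.81262473 -0.83999007]
 [ 0.01187748  0.81284736  0.58235564  0.67389835]
 [ 0.          0.          0.          1.        ]] ['frame', 'K', 'world_from_camera']
wrist [[297.96606331   0.         279.56381607]
 [  0.         297.96606331 210.45436587]
 [  0.           0.           1.        ]] [[ 2.08515029e-04  2.27109036e-01 -9.73869315e-01 -1.79860264e-01]
 [ 9.99999685e-01  6.98105291e-04  3.76909897e-04  6.24862683e-04]
 [ 7.65462964e-04 -9.73869087e-01 -2.27108819e-01 -6.51764365e-02]
 [ 0.00000000e+00  0.00000000e+00  0.00000000e+00  1.00000000e+00]] ['frame', 'K', 'tool_from_camera']
```

View pics/scene0.png

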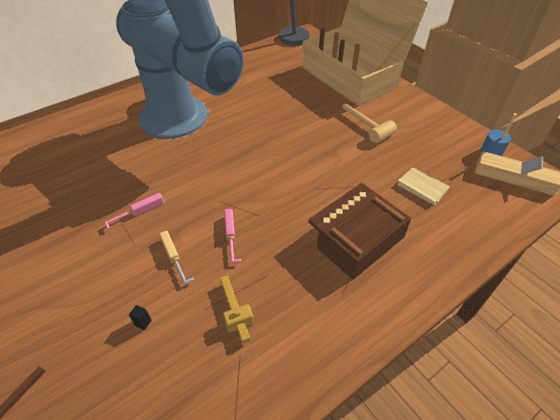

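View pics/side0.png

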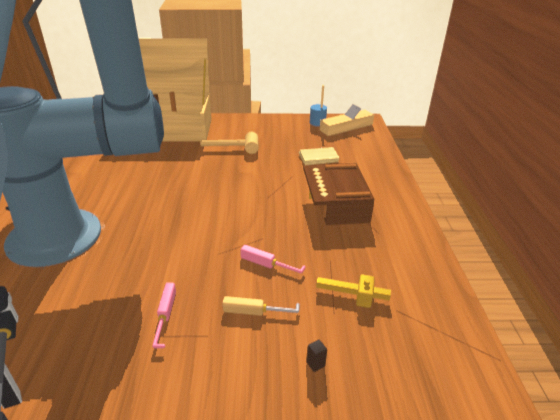

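View pics/wrist0.png

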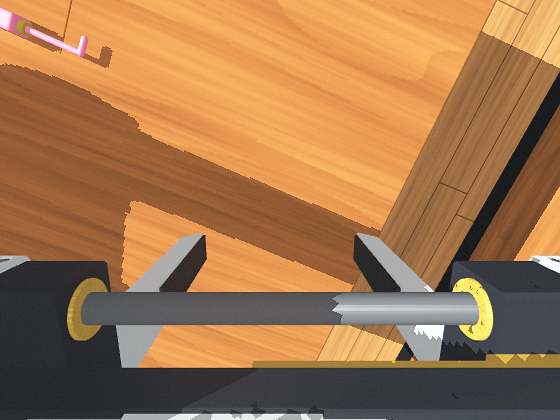

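```bash
python3 - <<'E'
import cv2
s=cv2.imread("pics/side0.png"); c=cv2.imread("pics/scene0.png")
cv2.imwrite("pics/a1.png",cv2.resize(s[145:235,280:390],None,fx=7,fy=6.6,interpolation=cv2.INTER_CUBIC))
cv2.imwrite("pics/a2.png",cv2.resize(c[175:285,300:420],None,fx=6,fy=5,interpolation=cv2.INTER_CUBIC))
cv2.imwrite("pics/a3.png",cv2.resize(s[280:335,210:310],None,fx=8,fy=8,interpolation=cv2.INTER_CUBIC))
cv2.imwrite("pics/a4.png",cv2.resize(c[225:295,150:220],None,fx=8,fy=8,interpolation=cv2.INTER_CUBIC))
E
```

```text
(no output)
```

View pics/a1.png

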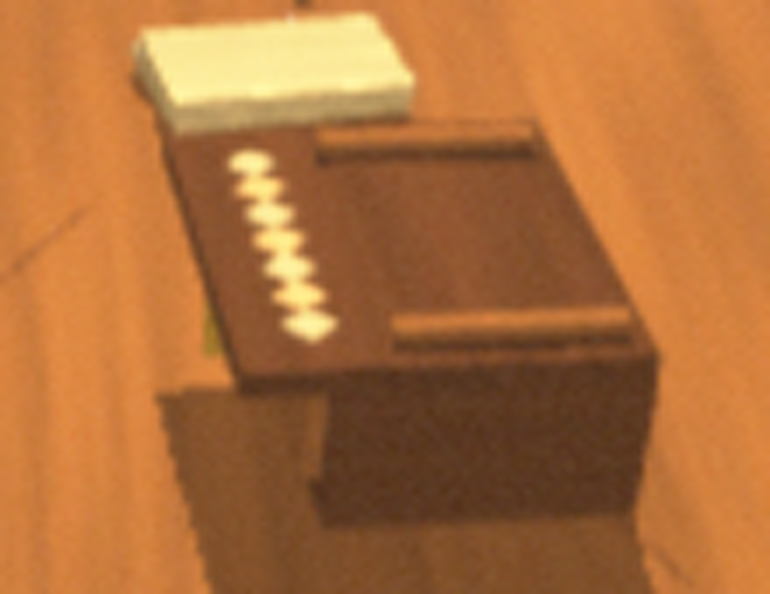

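View pics/a2.png

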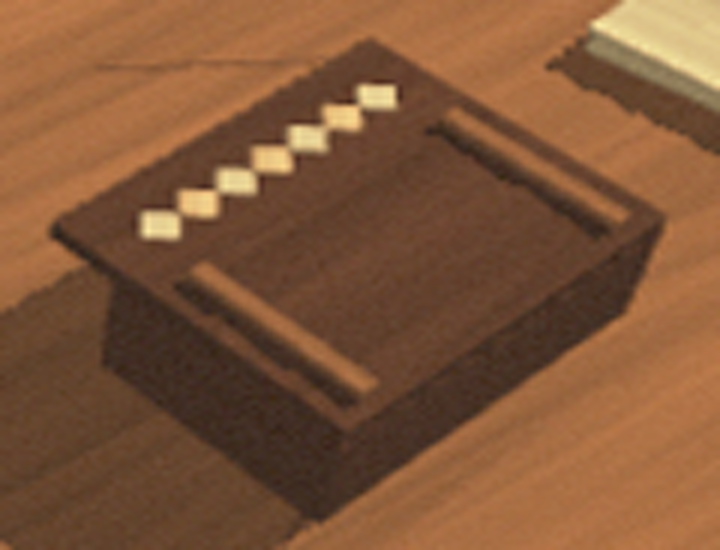

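View pics/a3.png

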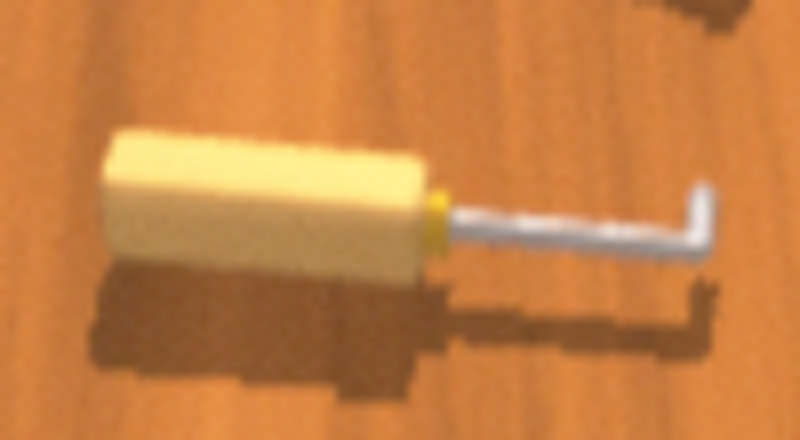

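View pics/a4.png

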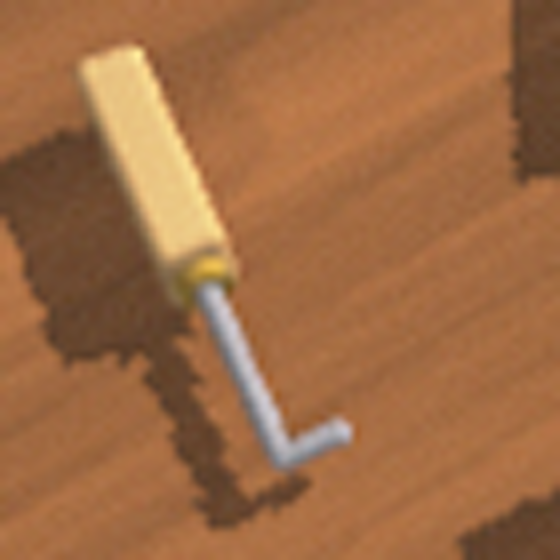

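```bash
cat > h.py <<'E'
import numpy as np
K={"scene":np.array([[408.18596945,0,278.2053056],[0,408.18596945,204.85878145],[0,0,1]]),
"side":np.array([[441.71200885,0,274.59429567],[0,441.71200885,210.95037348],[0,0,1]]),
"wrist":np.array([[297.96606331,0,279.56381607],[0,297.96606331,210.45436587],[0,0,1]])}
T={"scene":np.array([[0.58773665,-0.60549178,0.53660538,1.06107337],[0.80902418,0.44537464,-0.38356395,-0.35312562],[-0.00674561,0.65956132,0.75162049,0.78769612],[0,0,0,1]]),
"side":np.array([[0.99974743,0.0014588,-0.02242662,0.50906011],[-0.01907896,0.58247493,-0.81262473,-0.83999007],[0.01187748,0.81284736,0.58235564,0.67389835],[0,0,0,1]])}
TC=np.array([[2.08515029e-04,2.27109036e-01,-9.73869315e-01,-1.79860264e-01],[9.99999685e-01,6.98105291e-04,3.76909897e-04,6.24862683e-04],[7.65462964e-04,-9.73869087e-01,-2.27108819e-01,-6.51764365e-02],[0,0,0,1]])
def ray(cam,p,Tw=None):
    Tw=T[cam] if Tw is None else Tw
    k=K[cam]; d=np.array([(p[0]-k[0,2])/k[0,0],-(p[1]-k[1,2])/k[1,1],-1]); return Tw[:3,3],Tw[:3,:3]@d
def atz(cam,p,z,Tw=None):
    o,d=ray(cam,p,Tw); return o+d*(z-o[2])/d[2]
def tri(p1,p2,c1="scene",c2="side"):
    o1,d1=ray(c1,p1);o2,d2=ray(c2,p2)
    A=np.array([d1,-d2]).T; s=np.linalg.lstsq(A,o2-o1,rcond=None)[0]
    a=o1+s[0]*d1;b=o2+s[1]*d2; return (a+b)/2,np.linalg.norm(a-b)
def proj(cam,X,Tw=None):
    Tw=T[cam] if Tw is None else Tw
    c=Tw[:3,:3].T@(np.array(X)-Tw[:3,3]); k=K[cam]
    return np.array([k[0,2]+k[0,0]*c[0]/-c[2],k[1,2]+k[1,1]*c[1]/c[2]])
E
python3 - <<'E'
from h import *
import numpy as np
np.set_printoptions(precision=4,suppress=True)
sc=[(300+u/6-.4,175+v/5-.4) for u,v in [(370,38),(52,228),(345,430),(665,215)]]
sd=[None]+[(280+u/7-.4,145+v/6.6-.4) for u,v in [(238,382),(655,352),(535,120)]]
P=[atz("scene",p,.074)[:2] for p in sc]; Q=[None]+[atz("side",p,.074)[:2] for p in sd[1:]]
print(P,Q)
for i in range(4): print(np.linalg.norm(P[i]-P[(i+1)%4]), np.arctan2(*(P[(i+1)%4]-P[i])[::-1]))
for i in (1,2,3): print(tri(sc[i],sd[i]))
print("sliver",[proj("side",np.r_[0,0,0])])
# hook side zoom
S=lambda u,v:(210+u/8-.4,280+v/8-.4); C=lambda u,v:(150+u/8-.4,225+v/8-.4)
print("handle top corners scene", [atz("scene",C(*q),.028) for q in [(80,65),(137,48),(235,255)]])
print("handle top side",[atz("side",S(*q),.028) for q in [(118,130),(103,185),(424,155),(420,218)]])
print("bend",tri(C(285,460),S(705,247)),"rodstart",tri(C(208,285),S(455,222)),"tipend",tri(C(345,432),S(705,187)))
for z in (.03,.036,.05):print(atz("side",(310.0,194),z))
E
```

```text
[array([0.6121, 0.2176]), array([0.6288, 0.0386]), array([0.7729, 0.0525]), array([0.7594, 0.2291])] [None, array([0.6265, 0.0318]), array([0.7742, 0.0511]), array([0.7616, 0.225 ])]
0.17982701763073966 -1.4780630361521874
0.1448244110109233 0.0962251232326288
0.1771118851387925 1.6472899031401407
0.14771652370215074 -3.063975276136412
(array([0.6269, 0.0403, 0.0692]), np.float64(0.002152752569237903))
(array([0.7737, 0.0516, 0.0744]), np.float64(0.0015045447128342832))
(array([0.7609, 0.2271, 0.0743]), np.float64(0.003270812558629917))
sliver [array([ 53.2617, 235.5545])]
handle top corners scene [array([ 0.4244, -0.2402,  0.028 ]), array([ 0.4285, -0.224 ,  0.028 ]), array([ 0.5115, -0.2341,  0.028 ])]
handle top side [array([ 0.4291, -0.2265,  0.028 ]), array([ 0.4268, -0.2445,  0.028 ]), array([ 0.5047, -0.2354,  0.028 ]), array([ 0.5038, -0.2557,  0.028 ])]
bend (array([ 0.5721, -0.2528,  0.0157]), np.float64(0.003364081374879636)) rodstart (array([ 0.5108, -0.2448,  0.0173]), np.float64(0.004908746302898462)) tipend (array([ 0.5738, -0.2351,  0.0167]), np.float64(0.0016077955777558152))
[0.6292 0.1354 0.03  ]
[0.628  0.1263 0.036 ]
[0.6254 0.1051 0.05  ]
```

```bash
python3 - <<'E'
import cv2
from h import *
np.set_printoptions(precision=4,suppress=True)
s=cv2.imread("pics/side0.png")
hsv=cv2.cvtColor(s,cv2.COLOR_BGR2HSV)
for r in range(184,204): print(r,[tuple(int(v) for v in hsv[r,c]) for c in range(305,316)])
# box coordinates
a=.085;X=np.array([np.cos(a),np.sin(a)]);Y=np.array([-X[1],X[0]]);c0=np.array([.6935,.132])
for z in (.0205,):
  for q in [(309.5,198),(310,199),(311,199)]:
    w=atz("side",q,z)[:2]-c0; print(q,w@X,w@Y)
for d in (0,.01):
  for y in (-.01,0,.01):
    for z in (.0205,.0515):
      p=c0+X*(-.0645-d)+Y*y; print(d,y,z,proj("side",np.r_[p,z]))
from workcell import robot
from scipy.spatial.transform import Rotation as R
print(R.from_quat(robot.get_obs()['eef_rot']).as_matrix())
E
python3 - <<'E'
import cv2
s=cv2.imread("pics/side0.png")
cv2.imwrite("pics/b1.png",cv2.resize(s[165:215,295:335],None,fx=12,fy=12,interpolation=cv2.INTER_NEAREST))
E
```

```text
184 [(13, 178, 209), (13, 177, 213), (13, 179, 188), (12, 171, 118), (13, 168, 123), (11, 167, 136), (11, 168, 135), (12, 164, 143), (11, 175, 141), (12, 166, 144), (11, 164, 143)]
185 [(14, 179, 209), (13, 178, 214), (13, 174, 211), (12, 176, 146), (12, 158, 116), (13, 169, 134), (12, 169, 139), (11, 169, 142), (11, 166, 141), (12, 159, 144), (11, 169, 140)]
186 [(13, 179, 209), (13, 176, 216), (13, 178, 214), (13, 179, 161), (13, 171, 109), (11, 169, 133), (12, 171, 137), (11, 163, 141), (11, 168, 143), (12, 175, 140), (11, 164, 140)]
187 [(13, 179, 209), (13, 180, 213), (14, 184, 212), (13, 179, 189), (12, 171, 118), (11, 165, 125), (10, 166, 137), (10, 161, 141), (11, 168, 141), (12, 169, 143), (12, 166, 141)]
188 [(13, 184, 208), (13, 178, 214), (13, 177, 218), (13, 177, 210), (12, 169, 125), (13, 163, 114), (12, 170, 135), (11, 165, 141), (12, 163, 142), (12, 172, 141), (13, 170, 138)]
189 [(14, 179, 211), (13, 181, 210), (13, 178, 216), (13, 181, 213), (12, 172, 142), (12, 165, 105), (12, 176, 129), (11, 170, 141), (11, 168, 143), (11, 162, 143), (12, 169, 139)]
190 [(13, 178,
[... 2477 characters left out ...]
, 136), (13, 172, 95), (12, 166, 86)]
(309.5, 198) -0.06541942270964199 0.004086023641691571
(310, 199) -0.06489509743439678 -0.0007104741395371084
(311, 199) -0.06225550871818811 -0.0009394234739798329
0 -0.01 0.0205 [310.7447 200.967 ]
0 -0.01 0.0515 [311.4583 191.067 ]
0 0 0.0205 [310.1021 198.8428]
0 0 0.0515 [310.8006 188.979 ]
0 0.01 0.0205 [309.4684 196.7478]
0 0.01 0.0515 [310.1522 186.9201]
0.01 -0.01 0.0205 [306.985 201.153]
0.01 -0.01 0.0515 [307.6397 191.2481]
0.01 0 0.0205 [306.3679 199.0259]
0.01 0 0.0515 [307.0083 189.1571]
0.01 0.01 0.0205 [305.7594 196.928 ]
0.01 0.01 0.0515 [306.3858 187.0954]
[[-0.0003  0.3726 -0.928 ]
 [ 0.0014 -0.928  -0.3726]
 [-1.     -0.0014 -0.0003]]
```

View pics/b1.png

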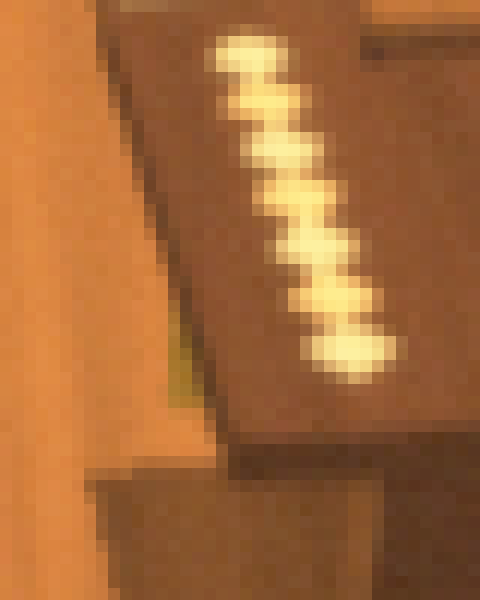

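>>> drive_tool:
  series:
    - [[0, 0, 0], [0.125, 0, 0], 1]
    - [[0, 0, 0], [0.125, 0, 0], 1]
    - [[0, 0, 0], [0.125, 0, 0], 1]
    - [[0, 0, 0], [0.125, 0, 0], 1]
    - [[0, -38, -19], [0, 0, 0], 1]
    - [[0, -38, -19], [0, 0, 0], 1]
    - [[0, -38, -19], [0, 0, 0], 1]
    - [[0, -38, -19], [0, 0, 0], 1]
    - [[0, -38, -19], [0, 0, 0], 1]
    - [[0, -38, -19], [0, 0, 0], 1]
    - [[0, -38, -19], [0, 0, 0], 1]
    - [[0, -38, -19], [0, 0, 0], 1]
    - [[0, -38, -19], [0, 0, 0], 1]
    - [[0, -38, -19], [0, 0, 0], 1]
    - [[0, 0, 0], [0, 0, 0], 1]

```text
time: 1.4
position: [0.4748, -0.2514, 0.1999]
eef_rot: [-0.704, 0.045, 0.707, 0.052]
force: [0.5, 0.1, 0.3]
grip_width: 0.0943
```

```bash
cat >> h.py <<'E'
from scipy.spatial.transform import Rotation as R
def look(name,fn):
    import cv2
    from workcell import robot,eyes
    o=robot.get_obs(); c=eyes.camera(name); cv2.imwrite(fn,c["frame"][:,:,::-1])
    Tt=np.eye(4);Tt[:3,:3]=R.from_quat(o['eef_rot']).as_matrix();Tt[:3,3]=o['position']
    return o,c["frame"][:,:,::-1].copy(),(Tt@TC if name=="wrist" else T[name]),Tt
E
python3 - <<'E'
from h import *
import cv2
np.set_printoptions(precision=4,suppress=True)
o,im,Tw,Tt=look("wrist","pics/w1.png")
print(Tt); np.save("w1.npy",Tw)
E
```

```text
[[-0.0029 -0.1372 -0.9905  0.4748]
 [ 0.0093 -0.9905  0.1371 -0.2514]
 [-1.     -0.0088  0.0041  0.1999]
 [ 0.      0.      0.      1.    ]]
```

View pics/w1.png

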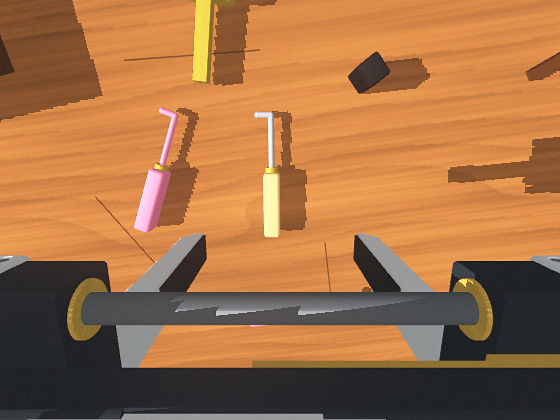

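```bash
python3 - <<'E'
from h import *
import cv2
np.set_printoptions(precision=4,suppress=True)
im=cv2.imread("pics/w1.png");Tw=np.load("w1.npy")
h=cv2.cvtColor(im,cv2.COLOR_BGR2HSV)
m=((h[...,0]>18)&(h[...,0]<32)&(h[...,2]>190)&(h[...,1]<170)).astype(np.uint8); m[:, :250]=0;m[:,300:]=0;m[:160]=0;m[250:]=0
ys,xs=np.nonzero(m);print(len(xs),xs.min(),xs.max(),ys.min(),ys.max())
for r in range(168,240,6): 
    c=xs[ys==r]; print(r,(c.min(),c.max()) if len(c) else None)
P=lambda u,v,z:atz("wrist",(u,v),z,Tw)
print(P(256,115,.014),P(271,115,.014),P(271,165,.014))
E
```

```text
965 263 279 168 236
168 (np.int64(265), np.int64(269))
174 (np.int64(264), np.int64(276))
180 (np.int64(263), np.int64(277))
186 (np.int64(263), np.int64(277))
192 (np.int64(263), np.int64(277))
198 (np.int64(263), np.int64(277))
204 (np.int64(263), np.int64(278))
210 (np.int64(263), np.int64(277))
216 (np.int64(264), np.int64(277))
222 (np.int64(264), np.int64(278))
228 (np.int64(264), np.int64(277))
234 (np.int64(264), np.int64(278))
[ 0.5719 -0.2359  0.014 ] [ 0.5695 -0.2533  0.014 ] [ 0.5119 -0.2449  0.014 ]
```

```bash
python3 - <<'E'
from h import *
np.set_printoptions(precision=4,suppress=True)
Tw=np.load("w1.npy");P=lambda u,v,z:atz("wrist",(u,v),z,Tw)
f=P(270.3,180,.028);b=P(271,236.5,.028);print(f,b,np.arctan2(*(f-b)[[1,0]]), [P(263-.5,210,.028),P(278,210,.028)])
be=P(271,115,.014);print("rodyaw",np.arctan2(*(be-P(271.5,165,.014))[[1,0]]))
u=(f-b);u/=np.linalg.norm(u)
print("origin from back",b+.052*u,"from bend",be-.095*u)
from workcell import robot
o=robot.get_obs();Tt=R.from_quat(o['eef_rot']).as_matrix()
for t in (b+.052*u,be-.095*u):
    t=t.copy();t[2]=.015-.019+.0;print(Tt.T@(t-o['position'])*1000)
E
```

```text
[ 0.4957 -0.2422  0.028 ] [ 0.4261 -0.2329  0.028 ] -0.13320381222824557 [array([ 0.4609, -0.2275,  0.028 ]), array([ 0.4583, -0.2462,  0.028 ])]
rodyaw -0.13453826327338142
origin from back [ 0.4776 -0.2398  0.028 ] from bend [ 0.4753 -0.2407  0.014 ]
[203.9779 -12.6342  -3.0569]
[203.9796 -11.4301  -0.885 ]
```

>>> drive_tool:
  series:
    - [[30, -12, -2], [0, 0, 0], 1]
    - [[40, 0, 0], [0, 0, 0], 1]
    - [[40, 0, 0], [0, 0, 0], 1]
    - [[40, 0, 0], [0, 0, 0], 1]
    - [[0, 0, 0], [0, 0, 0], 1]
    - [[0, 0, 0], [0, 0, 0], 1]

```text
time: 1.95
position: [0.4775, -0.2471, 0.0487]
eef_rot: [0.706, -0.05, -0.705, -0.05]
force: [0.3, -0.6, 1.1]
grip_width: 0.0941
```

>>> drive_tool:
  series:
    - [[15, -7, 1], [0, 0, 0], 1]
    - [[15, 0, 0], [0, 0, 0], 1]
    - [[10, 0, 0], [0, 0, 0], 1]
    - [[0, 0, 0], [0, 0, 0], 1]

```text
time: 2.28
position: [0.4806, -0.2466, 0.0157]
eef_rot: [0.709, -0.053, -0.702, -0.049]
force: [-0.2, 0.2, -0.7]
grip_width: 0.0939
```

```bash
cat > st.py <<'E'
from h import *
from workcell import robot
np.set_printoptions(precision=4,suppress=True)
o=robot.get_obs();M=R.from_quat(o['eef_rot']).as_matrix()
def to(t,yaw=None):
    print("t",o['time'],"pos",o['position'],"F",o['force'],"w",o['grip_width']);print(M)
    print("tool shift mm",M.T@(np.array(t)-o['position'])*1000)
    if yaw is not None:
        D=np.array([[0,np.sin(yaw),-np.cos(yaw)],[0,-np.cos(yaw),-np.sin(yaw)],[-1,0,0]])
        print("rotvec",R.from_matrix(M.T@D).as_rotvec())
E
python3 - <<'E'
from st import *
to([.4768,-.2403,.004],-.134)
E
```

```text
t 2.2833 pos [ 0.4806 -0.2466  0.0157] F [-0.1908  0.2127 -0.688 ] w 0.09390443420547327
[[ 0.0098 -0.1445 -0.9895]
 [-0.0071 -0.9895  0.1444]
 [-0.9999  0.0056 -0.0107]]
tool shift mm [11.6352 -5.7084  4.8129]
rotvec [-0.011  -0.0107 -0.0057]
```

>>> drive_tool:
  series:
    - [[0, -6, 5], [-0.011, -0.011, -0.006], 1]
    - [[0, 0, 0], [0, 0, 0], 1]
    - [[0, 0, 0], [0, 0, 0], 1]

```text
time: 2.53
position: [0.4786, -0.2425, 0.0206]
eef_rot: [0.707, -0.049, -0.704, -0.046]
force: [-0.2, -0.7, 0.4]
grip_width: 0.094
```

```bash
python3 - <<'E'
from st import *
to([.4768,-.2403,.004],-.134)
E
```

```text
t 2.5333 pos [ 0.4786 -0.2425  0.0206] F [-0.2117 -0.7369  0.3943] w 0.0940402826114521
[[ 0.0044 -0.1337 -0.991 ]
 [-0.0037 -0.991   0.1337]
 [-1.      0.003  -0.0049]]
tool shift mm [16.5878 -1.98    2.1704]
rotvec [-0.0001 -0.0049 -0.003 ]
```

>>> drive_tool:
  series:
    - [[8, -2, 2], [0, -0.005, -0.003], 1]
    - [[8, 0, 0], [0, 0, 0], 1]
    - [[0, 0, 0], [0, 0, 0], 1]
    - [[0, 0, 0], [0, 0, 0], 1]

```text
time: 2.87
position: [0.4784, -0.2413, 0.0058]
eef_rot: [0.707, -0.048, -0.704, -0.046]
force: [-0.1, -1.9, 0.7]
grip_width: 0.094
```

```bash
python3 - <<'E'
from st import *
to([.4768,-.2403,.004],-.134)
E
```

```text
t 2.8667 pos [ 0.4784 -0.2413  0.0058] F [-0.0733 -1.9444  0.709 ] w 0.09399244056999215
[[ 0.0032 -0.1333 -0.9911]
 [-0.0028 -0.9911  0.1333]
 [-1.      0.0023 -0.0036]]
tool shift mm [ 1.7964 -0.7383  1.7224]
rotvec [ 0.0003 -0.0036 -0.0023]
```

>>> drive_tool:
  series:
    - [[3, -1, 1], [0, -0.004, -0.002], 1]
    - [[0, 0, 0], [0, 0, 0], -1]
    - [[0, 0, 0], [0, 0, 0], -1]
    - [[0, 0, 0], [0, 0, 0], -1]
    - [[0, 0, 0], [0, 0, 0], -1]
    - [[0, 0, 0], [0, 0, 0], -1]
    - [[0, 0, 0], [0, 0, 0], -1]
    - [[0, 0, 0], [0, 0, 0], -1]
    - [[0, 0, 0], [0, 0, 0], -1]

```text
time: 3.62
position: [0.4773, -0.2398, 0.0021]
eef_rot: [-0.705, 0.047, 0.706, 0.047]
force: [0.3, -0.1, -1.3]
grip_width: 0.0443
```

```bash
python3 - <<'E'
from st import *
to([.4768,-.2403,.004],-.134)
E
```

```text
t 3.6167 pos [ 0.4773 -0.2398  0.0021] F [ 0.288  -0.102  -1.2975] w 0.0443052929419902
[[-0.0016 -0.1332 -0.9911]
 [ 0.0006 -0.9911  0.1332]
 [-1.     -0.0004  0.0017]]
tool shift mm [-1.9379  0.518   0.4471]
rotvec [0.0004 0.0017 0.0004]
```

>>> drive_tool:
  series:
    - [[0, 0, 0], [0, 0, 0], -1]
    - [[0, 0, 0], [0, 0, 0], -1]
    - [[0, 0, 0], [0, 0, 0], -1]
    - [[0, 0, 0], [0, 0, 0], -1]
    - [[0, 0, 0], [0, 0, 0], -1]
    - [[0, 0, 0], [0, 0, 0], -1]
    - [[0, 0, 0], [0, 0, 0], -1]

```text
time: 4.2
position: [0.4774, -0.2399, 0.0022]
eef_rot: [-0.705, 0.047, 0.706, 0.047]
force: [-0.3, -1.1, -0.4]
grip_width: 0.0202
```

```bash
python3 - <<'E'
from st import *
to([.4768,-.2403,.004],-.134)
E
```

```text
t 4.2 pos [ 0.4774 -0.2399  0.0022] F [-0.2742 -1.0932 -0.4108] w 0.020162462831937046
[[-0.0013 -0.1333 -0.9911]
 [ 0.0004 -0.9911  0.1333]
 [-1.     -0.0002  0.0014]]
tool shift mm [-1.7579  0.4477  0.5597]
rotvec [0.0003 0.0014 0.0002]
```

>>> drive_tool:
  series:
    - [[-20, 0, 0], [0, 0, 0], -1]
    - [[-40, 0, 0], [0, 0, 0], -1]
    - [[-40, 0, 0], [0, 0, 0], -1]
    - [[-40, 0, 0], [0, 0, 0], -1]
    - [[-40, 0, 0], [0, 0, 0], -1]
    - [[-20, 0, 0], [-0.11, 0, 0], -1]
    - [[0, 0, 0], [-0.11, 0, 0], -1]
    - [[0, -39, 0], [0, 0, 0], -1]
    - [[0, -39, 0], [0, 0, 0], -1]
    - [[0, -39, 0], [0, 0, 0], -1]
    - [[0, -39, 0], [0, 0, 0], -1]
    - [[0, -39, 0], [0, 0, 0], -1]
    - [[0, -39, 0], [0, 0, 0], -1]
    - [[0, -39, 0], [0, 0, 0], -1]
    - [[0, -39, 0], [0, 0, 0], -1]
    - [[0, 0, 0], [0, 0, 0], -1]
    - [[0, 0, 0], [0, 0, 0], -1]

```text
time: 5.62
position: [0.4423, 0.0845, 0.2103]
eef_rot: [-0.705, -0.035, 0.708, -0.031]
force: [-0.4, -0.3, -0.6]
grip_width: 0.0196
```

```bash
python3 - <<'E'
from st import *
to([.478,.0685,.20],.085)
o,im,Tw,Tt=look("wrist","pics/w2.png"); np.save("w2.npy",Tw)
look("side","pics/side2.png")
E
```

```text
t 5.6167 pos [0.4423 0.0845 0.2103] F [-0.382  -0.3011 -0.5797] w 0.019648175610511416
[[-0.0053  0.094  -0.9956]
 [ 0.0049 -0.9956 -0.094 ]
 [-1.     -0.0054  0.0048]]
tool shift mm [ 10.0279  19.3032 -34.0921]
rotvec [0.0092 0.0049 0.0053]
```

View pics/w2.png

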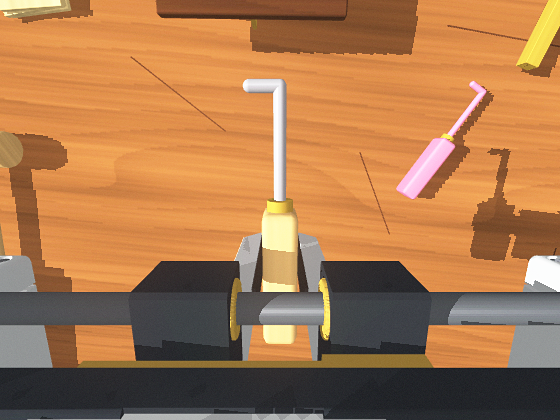

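View pics/side2.png

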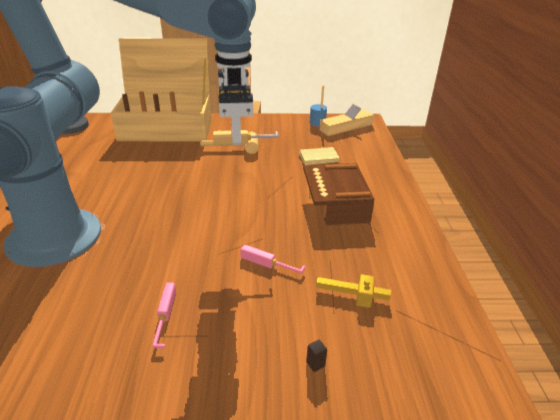

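```bash
python3 - <<'E'
import cv2
s=cv2.imread("pics/w2.png")
cv2.imwrite("pics/b2.png",cv2.resize(s[0:40,145:360],None,fx=3.7,fy=10,interpolation=cv2.INTER_NEAREST))
E
```

```text
(no output)
```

View pics/b2.png

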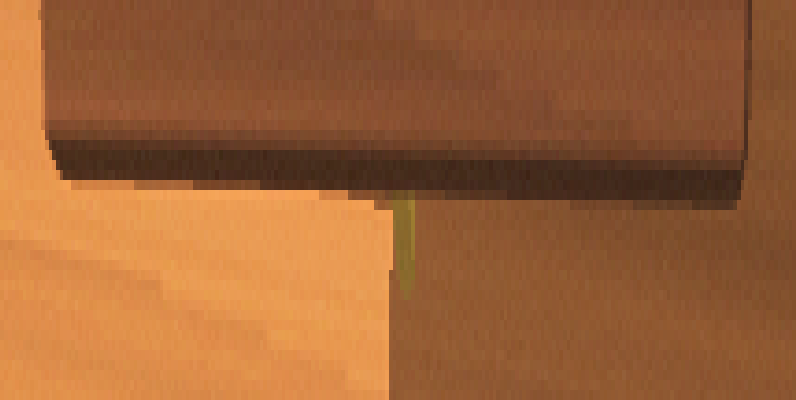

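```bash
python3 - <<'E'
from h import *
np.set_printoptions(precision=4,suppress=True)
Tw=np.load("w2.npy");P=lambda u,v,z:atz("wrist",(u-.5,v-.5),z,Tw)
L=P(157.6,13.5,.074);Rr=P(346.6,16.3,.074)
Lb=P(162,18,.062);Rb=P(345,20.8,.062)
print(L,Rr,np.linalg.norm(L-Rr)); print(Lb,Rb)
d=(L-Rr)[:2]; yaw=np.arctan2(-d[0],d[1]);print("yaw",yaw)
X=np.array([np.cos(yaw),np.sin(yaw)]);Y=np.array([-X[1],X[0]])
c0=(L+Rr)[:2]/2+.075*X;print("centre",c0)
for z in(.0205,):
  for v in (29.,29.8):
    e=P(254.3,v,z)[:2];print("eye",e,(e-c0)@X,(e-c0)@Y)
for dd in (0,.005,.01):
   for cam in("side",): print(proj("side",np.r_[c0+X*(-.0645-dd)+Y*((e-c0)@Y),.0205]))
# tip pixel & rod bend in hand
E
```

```text
[0.6127 0.2166 0.074 ] [0.6267 0.039  0.074 ] 0.17816753606497274
[0.6132 0.2172 0.062 ] [0.6271 0.0381 0.062 ]
yaw 0.07818923297554406
centre [0.6945 0.1337]
eye [0.6249 0.1309] -0.06957140124775363 0.0026453013301875306
eye [0.6241 0.1308] -0.07037090580790424 0.002649194852253643
[310.2269 197.8383]
[308.3647 197.922 ]
[306.5011 198.0057]
```

```bash
python3 - <<'E'
from h import *
np.set_printoptions(precision=4,suppress=True)
def toolx(p,x):
    o,d=ray("wrist",p,TC); return o+d*(x-o[0])/d[0]
for p in [(280,86),(244,86),(279.5,195)]: print(p,toolx(p,-.0118))
yaw=.078;X=np.array([np.cos(yaw),np.sin(yaw)]);Y=np.array([-X[1],X[0]]);c0=np.array([.6945,.1337])
for xb,yb in [(-.0545-.06-.0955,-.03),(-.0545-.0955,-.03),(-.0545-.0955,-.007)]: print(c0+X*xb+Y*yb)
E
```

```text
(280, 86) [-0.0118  0.0008 -0.0934]
(244, 86) [-0.0118 -0.0182 -0.0934]
(279.5, 195) [-0.0118  0.0005 -0.0351]
[0.4875 0.0874]
[0.5473 0.0921]
[0.5455 0.115 ]
```

>>> drive_tool:
  series:
    - [[35, 0, -22], [0.016, 0.005, 0.005], -1]
    - [[38, 0, -22], [0, 0, 0], -1]
    - [[38, 0, 0], [0, 0, 0], -1]
    - [[30, 0, 0], [0, 0, 0], -1]
    - [[0, 0, 0], [0, 0, 0], -1]
    - [[0, 0, 0], [0, 0, 0], -1]

```text
time: 6.22
position: [0.4954, 0.0766, 0.0693]
eef_rot: [0.711, 0.02, -0.702, 0.022]
force: [0.6, -0.9, -0.6]
grip_width: 0.0195
```

```bash
python3 - <<'E'
from st import *
to([.4875,.0874,.0242],.078)
E
```

```text
t 6.2167 pos [0.4954 0.0766 0.0693] F [ 0.5903 -0.9264 -0.643 ] w 0.019456197357307758
[[ 0.0126  0.0591 -0.9982]
 [-0.0024 -0.9982 -0.0592]
 [-0.9999  0.0032 -0.0125]]
tool shift mm [ 44.9876 -11.3627   7.8495]
rotvec [-0.0188 -0.0125 -0.0033]
```

>>> drive_tool:
  series:
    - [[12, -4, 2], [-0.01, -0.006, -0.002], -1]
    - [[12, -3, 2], [-0.005, -0.003, 0], -1]
    - [[12, -2, 2], [0, 0, 0], -1]
    - [[8, -2, 2], [0, 0, 0], -1]
    - [[0, 0, 0], [0, 0, 0], -1]
    - [[0, 0, 0], [0, 0, 0], -1]
    - [[0, 0, 0], [0, 0, 0], -1]

```text
time: 6.8
position: [0.4924, 0.0851, 0.0295]
eef_rot: [0.712, 0.025, -0.701, 0.026]
force: [0.0, 0.3, -1.4]
grip_width: 0.0195
```

```bash
python3 - <<'E'
from st import *
to([.4875,.0874,.0242],.078)
E
```

```text
t 6.8 pos [0.4924 0.0851 0.0295] F [ 0.0373  0.3072 -1.3988] w 0.019512095436912024
[[ 0.0157  0.0719 -0.9973]
 [-0.0019 -0.9974 -0.0719]
 [-0.9999  0.003  -0.0155]]
tool shift mm [ 5.1828 -2.615   4.77  ]
rotvec [-0.006  -0.0155 -0.003 ]
```

>>> drive_tool:
  series:
    - [[4, -2, 2], [-0.006, -0.015, -0.003], -1]
    - [[0, 0, 0], [0, 0, 0], -1]
    - [[0, 0, 0], [0, 0, 0], -1]
    - [[0, 0, 0], [0, 0, 0], -1]

```text
time: 7.13
position: [0.4922, 0.0872, 0.0274]
eef_rot: [0.708, 0.028, -0.705, 0.028]
force: [0.1, 1.0, -1.5]
grip_width: 0.0198
```

```bash
python3 - <<'E'
from st import *
to([.5473,.0921,.0242],.078)
o,im,Tw,Tt=look("side","pics/side3.png")
import cv2
cv2.imwrite("pics/side3z.png",cv2.resize(im[140:240,220:380],None,fx=5,fy=5,interpolation=cv2.INTER_CUBIC))
E
```

```text
t 7.1333 pos [0.4922 0.0872 0.0274] F [ 0.1446  1.0401 -1.4538] w 0.019762564002020686
[[ 0.0037  0.0791 -0.9969]
 [-0.0001 -0.9969 -0.0791]
 [-1.      0.0004 -0.0037]]
tool shift mm [  3.4494  -0.5126 -55.2755]
rotvec [ 0.0012 -0.0037 -0.0004]
```

View pics/side3z.png

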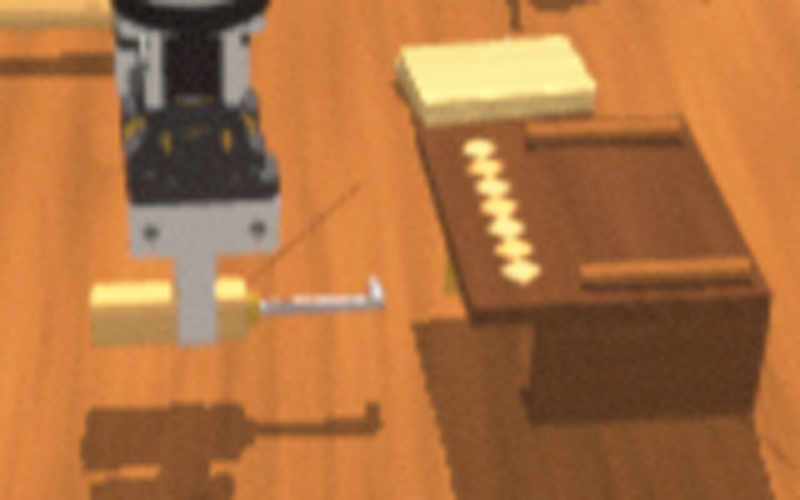

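>>> drive_tool:
  series:
    - [[1, 0, -6], [0, -0.003, 0], -1]
    - [[1, 0, -6], [0, 0, 0], -1]
    - [[1, 0, -6], [0, 0, 0], -1]
    - [[0, 0, -6], [0, 0, 0], -1]
    - [[0, 0, -6], [0, 0, 0], -1]
    - [[0, 0, -6], [0, 0, 0], -1]
    - [[0, 0, 0], [0, 0, 0], -1]
    - [[0, 0, 0], [0, 0, 0], -1]

```text
time: 7.85
position: [0.5335, 0.0902, 0.0244]
eef_rot: [0.707, 0.028, -0.706, 0.028]
force: [0.2, 1.1, -1.1]
grip_width: 0.0198
```

```bash
python3 - <<'E'
from st import *
to([.5473,.0921,.0242],.078)
print(atz("side",(295.1,199.8),.0394))
E
```

```text
t 7.85 pos [0.5335 0.0902 0.0244] F [ 0.2102  1.0709 -1.1264] w 0.01980319932303233
[[ 0.002   0.0788 -0.9969]
 [-0.0004 -0.9969 -0.0788]
 [-1.      0.0005 -0.002 ]]
tool shift mm [  0.2707  -0.8037 -13.9306]
rotvec [ 0.0008 -0.002  -0.0005]
[0.5869 0.0943 0.0394]
```

>>> drive_tool:
  series:
    - [[0, 0, -4], [0, -0.002, 0], -1]
    - [[0, -1, -4], [0, 0, 0], -1]
    - [[0, 0, -3], [0, 0, 0], -1]
    - [[0, 0, 0], [0, 0, 0], -1]
    - [[0, 0, 0], [0, 0, 0], -1]
    - [[0, 0, 0], [0, 0, 0], -1]

```text
time: 8.35
position: [0.545, 0.0923, 0.0243]
eef_rot: [-0.706, -0.028, 0.707, -0.028]
force: [1.0, 0.4, -0.8]
grip_width: 0.02
```

```bash
python3 - <<'E'
from st import *
to([.5455,.115,.0242],.078)
o,im,Tw,Tt=look("wrist","pics/w4.png")
look("side","pics/side4.png")
E
```

```text
t 8.35 pos [0.545  0.0923 0.0243] F [ 0.9819  0.4292 -0.7799] w 0.02001322513835723
[[-0.0009  0.0789 -0.9969]
 [-0.0006 -0.9969 -0.0789]
 [-1.      0.0005  0.001 ]]
tool shift mm [  0.0396 -22.5481  -2.2506]
rotvec [ 0.001   0.001  -0.0005]
```

View pics/w4.png

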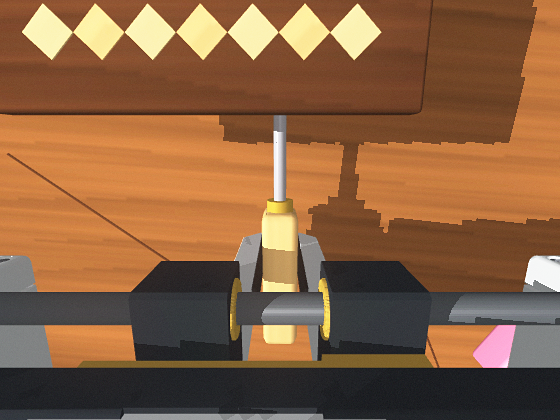

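```bash
python3 - <<'E'
from h import *
import cv2
im=cv2.imread("pics/w4.png"); print([tuple(map(int,im[r,330])) for r in range(98,120)])
def toolx(p,x):
    o,d=ray("wrist",p,TC); return o+d*(x-o[0])/d[0]
for r in (108,110,112): print(r,toolx((280,r),-.0497),toolx((280,r+2),-.0377))
E
```

```text
[(46, 71, 124), (41, 70, 121), (50, 75, 125), (45, 72, 124), (40, 68, 120), (45, 71, 117), (40, 68, 115), (39, 64, 110), (40, 65, 112), (40, 67, 110), (39, 60, 105), (37, 59, 103), (36, 58, 98), (34, 54, 94), (28, 46, 76), (21, 36, 56), (23, 36, 58), (39, 71, 112), (44, 80, 131), (38, 75, 126), (41, 75, 123), (40, 75, 125)]
108 [-0.0497      0.00078905 -0.07850857] [-0.0377      0.00080382 -0.07887419]
110 [-0.0497      0.00078871 -0.07771794] [-0.0377      0.00080344 -0.07800816]
112 [-0.0497      0.00078837 -0.07692501] [-0.0377      0.00080307 -0.07713961]
```

>>> drive_tool:
  series:
    - [[0, 0, -3], [0, 0, 0], -1]
    - [[0, -3, 0], [0, 0, 0], -1]
    - [[0, -3, 0], [0, 0, 0], -1]
    - [[0, 0, 0], [0, 0, 0], -1]
    - [[0, 0, 0], [0, 0, 0], -1]

```text
time: 8.87
position: [0.5473, 0.0993, 0.0242]
eef_rot: [-0.706, -0.028, 0.707, -0.028]
force: [0.0, -0.5, -0.6]
grip_width: 0.0196
```

```bash
python3 - <<'E'
from st import *
to([.5455,.115,.0242],.078)
E
```

```text
t 8.8667 pos [0.5473 0.0993 0.0242] F [ 0.0305 -0.4627 -0.6218] w 0.01956276187494297
[[-0.0012  0.0788 -0.9969]
 [-0.0005 -0.9969 -0.0788]
 [-1.      0.0004  0.0013]]
tool shift mm [  0.0215 -15.8268   0.5875]
rotvec [ 0.0009  0.0013 -0.0004]
```

>>> drive_tool:
  series:
    - [[0, -3, 0], [0, 0, 0], -1]
    - [[0, -2, 0], [0, 0, 0], -1]
    - [[0, 0, 0], [0, 0, 0], -1]
    - [[0, 0, 0], [0, 0, 0], -1]

```text
time: 9.2
position: [0.5467, 0.105, 0.0242]
eef_rot: [-0.706, -0.028, 0.707, -0.028]
force: [-1.1, -0.5, -1.4]
grip_width: 0.0199
```

```bash
python3 - <<'E'
from st import *
to([.5455,.115,.0242],.078)
E
```

```text
t 9.2 pos [0.5467 0.105  0.0242] F [-1.0785 -0.4664 -1.3645] w 0.01994730257930349
[[-0.0014  0.0791 -0.9969]
 [-0.0005 -0.9969 -0.0791]
 [-1.      0.0004  0.0015]]
tool shift mm [ -0.0236 -10.0686   0.4181]
rotvec [ 0.0012  0.0015 -0.0004]
```

>>> drive_tool:
  series:
    - [[0, -3, 0], [0, 0, 0], -1]
    - [[0, -2, 0], [0, 0, 0], -1]
    - [[0, 0, 0], [0, 0, 0], -1]
    - [[0, 0, 0], [0, 0, 0], -1]

```text
time: 9.53
position: [0.5462, 0.1105, 0.0242]
eef_rot: [-0.706, -0.028, 0.707, -0.028]
force: [-0.2, 0.4, -1.4]
grip_width: 0.0197
```

```bash
python3 - <<'E'
from st import *
to([.5455,.115,.0242],.078)
o,im,Tw,Tt=look("side","pics/side5.png")
import cv2
cv2.imwrite("pics/side5z.png",cv2.resize(im[140:240,240:380],None,fx=5,fy=5,interpolation=cv2.INTER_CUBIC))
E
```

```text
t 9.5333 pos [0.5462 0.1105 0.0242] F [-0.2047  0.351  -1.3706] w 0.019708215815596463
[[-0.0015  0.0792 -0.9969]
 [-0.0005 -0.9969 -0.0792]
 [-1.      0.0004  0.0015]]
tool shift mm [-0.038  -4.5094  0.3644]
rotvec [ 0.0012  0.0015 -0.0004]
```

View pics/side5z.png

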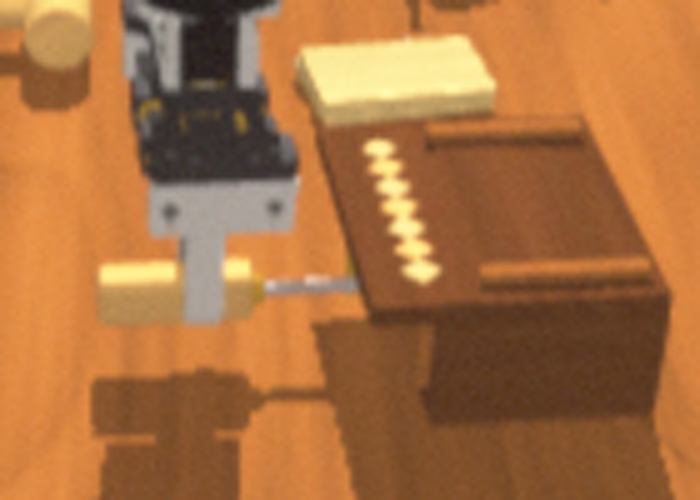

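>>> drive_tool:
  series:
    - [[0, -3, 0], [0, 0, 0], -1]
    - [[0, 0, 0], [0, 0, 0], -1]
    - [[0, 0, 0], [0, 0, 0], -1]
    - [[0, 0, 2], [0, 0, 0], -1]
    - [[0, 0, 3], [0, 0, 0], -1]
    - [[0, 0, 3], [0, 0, 0], -1]
    - [[0, 0, 0], [0, 0, 0], -1]
    - [[0, 0, 0], [0, 0, 0], -1]

```text
time: 10.25
position: [0.538, 0.113, 0.0245]
eef_rot: [0.707, 0.028, -0.706, 0.028]
force: [1.1, 1.1, -0.9]
grip_width: 0.0197
```

```bash
python3 - <<'E'
from st import *
to([.5455,.115,.0242],.078)
o,im,Tw,Tt=look("side","pics/side6.png")
import cv2
cv2.imwrite("pics/side6z.png",cv2.resize(im[140:240,240:380],None,fx=5,fy=5,interpolation=cv2.INTER_CUBIC))
E
```

```text
t 10.25 pos [0.538  0.113  0.0245] F [ 1.0769  1.0525 -0.8951] w 0.01970017099998116
[[ 0.0009  0.0786 -0.9969]
 [-0.0003 -0.9969 -0.0786]
 [-1.      0.0004 -0.0009]]
tool shift mm [ 0.2815 -1.3999 -7.6135]
rotvec [ 0.0007 -0.0009 -0.0004]
```

View pics/side6z.png

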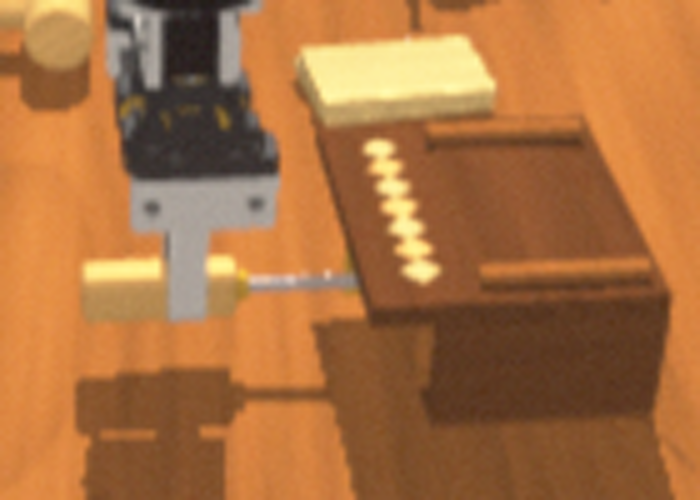

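>>> drive_tool:
  series:
    - [[0, 0, 2], [0, 0, 0], -1]
    - [[0, 0, 3], [0, 0, 0], -1]
    - [[0, 0, 3], [0, 0, 0], -1]
    - [[0, 0, 3], [0, 0, 0], -1]
    - [[0, 0, 3], [0, 0, 0], -1]
    - [[0, 0, 0], [0, 0, 0], -1]

```text
time: 10.8
position: [0.5246, 0.1118, 0.0252]
eef_rot: [0.708, 0.028, -0.705, 0.028]
force: [1.5, -0.1, -2.2]
grip_width: 0.0202
```

```bash
python3 - <<'E'
from st import *
to([.5455,.115,.0242],.078)
o,im,Tw,Tt=look("side","pics/side7.png")
import cv2
cv2.imwrite("pics/side7z.png",cv2.resize(im[140:240,240:380],None,fx=5,fy=5,interpolation=cv2.INTER_CUBIC))
E
```

```text
t 10.8 pos [0.5246 0.1118 0.0252] F [ 1.5417 -0.1273 -2.2076] w 0.02020081618260302
[[ 0.0054  0.0782 -0.9969]
 [-0.     -0.9969 -0.0782]
 [-1.      0.0005 -0.0054]]
tool shift mm [  1.0647  -1.5881 -21.0578]
rotvec [ 0.0003 -0.0054 -0.0005]
```

View pics/side7z.png

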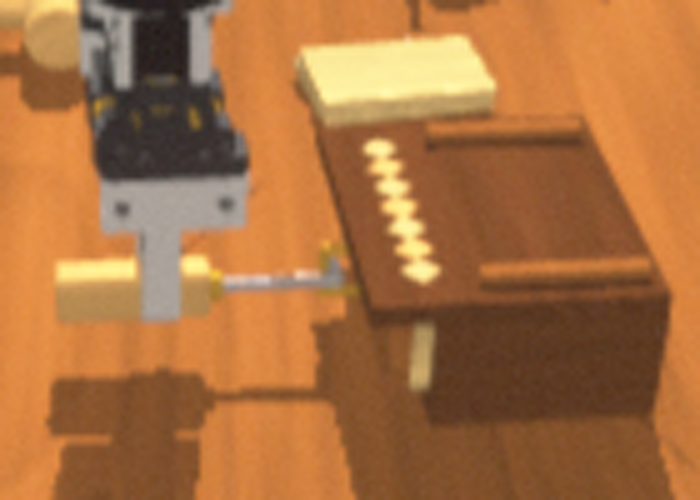

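>>> drive_tool:
  series:
    - [[0.5, 0, 2], [0, -0.003, 0], -1]
    - [[0.5, 0, 3], [0, 0, 0], -1]
    - [[0, 0, 3], [0, 0, 0], -1]
    - [[0, 0, 3], [0, 0, 0], -1]
    - [[0, 0, 3], [0, 0, 0], -1]
    - [[0, 0, 3], [0, 0, 0], -1]
    - [[0, 0, 3], [0, 0, 0], -1]
    - [[0, 0, 3], [0, 0, 0], -1]
    - [[0, 0, 3], [0, 0, 0], -1]
    - [[0, 0, 3], [0, 0, 0], -1]
    - [[0, 0, 2], [0, 0, 0], -1]
    - [[0, 0, 0], [0, 0, 0], -1]

```text
time: 11.85
position: [0.4919, 0.1092, 0.0249]
eef_rot: [0.709, 0.028, -0.705, 0.028]
force: [2.1, 0.4, -0.5]
grip_width: 0.0199
```

```bash
python3 - <<'E'
from st import *
to([.483,.1085,.0242],.078)
o,im,Tw,Tt=look("side","pics/side8.png")
import cv2
cv2.imwrite("pics/side8z.png",cv2.resize(im[140:240,220:380],None,fx=5,fy=5,interpolation=cv2.INTER_CUBIC))
E
```

```text
t 11.85 pos [0.4919 0.1092 0.0249] F [ 2.1211  0.3513 -0.5281] w 0.019912006803943283
[[ 0.0056  0.0781 -0.9969]
 [-0.0001 -0.9969 -0.0781]
 [-1.      0.0005 -0.0056]]
tool shift mm [ 0.689  -0.0233  8.9269]
rotvec [ 0.0002 -0.0056 -0.0005]
```

View pics/side8z.png

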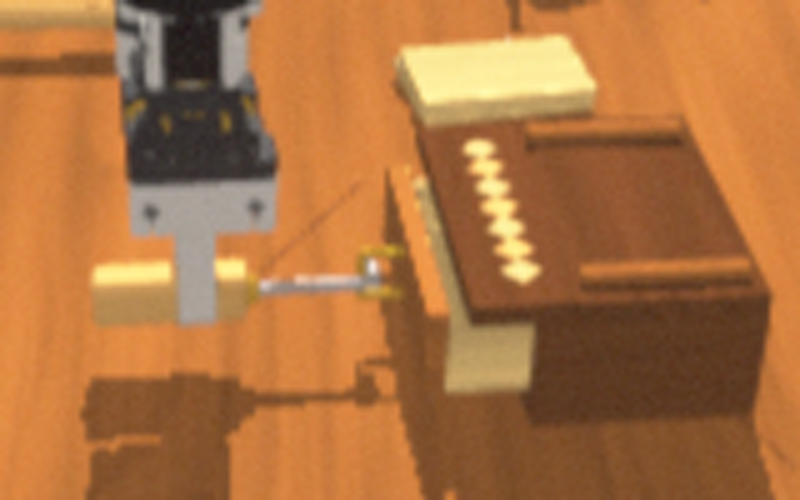

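```bash
python3 - <<'E'
from h import *
yaw=.078;X=np.array([np.cos(yaw),np.sin(yaw)]);Y=np.array([-X[1],X[0]]);c0=np.array([.6945,.1337])
for d in (.04,.05,.06):
    f=lambda x,y,z:proj("side",np.r_[c0+X*x+Y*y,z])
    q=[f(-.04-d,-.074,.012),f(-.04-d,-.074,.06),f(-.0645-d,.0026,.0205),f(-.0645-d,.0026,.0515),f(-.04-d,.074,.06),f(-.04,-.09,0)]
    print(d,[((p[0]+.4-220)*5,(p[1]+.4-140)*5) for p in q])
E
```

```text
0.04 [(np.float64(446.45088252401223), np.float64(391.0694600349582)), (np.float64(452.02290195890043), np.float64(312.62285617916604)), (np.float64(378.5033011311302), np.float64(294.5564035946441)), (np.float64(380.83365517797574), np.float64(245.23037444431864)), (np.float64(408.18446079956544), np.float64(159.62570311212502)), (np.float64(528.7257405279843), np.float64(425.2589182094748))]
0.05 [(np.float64(426.84023311136855), np.float64(392.0250813807821)), (np.float64(431.9115936772016), np.float64(313.54116364394116)), (np.float64(359.7639997255652), np.float64(295.3963510516675)), (np.float64(361.801953825117), np.float64(246.04676118418539)), (np.float64(390.03879390189525), np.float64(160.34405032493623)), (np.float64(528.7257405279843), np.float64(425.2589182094748))]
0.06 [(np.float64(407.19937679910856), np.float64(392.98217470019824)), (np.float64(411.76850886807983), np.float64(314.4609220646622)), (np.float64(340.997190460121), np.float64(296.2375314872554)), (np.float64(342.74187655860317), np.float64(246.86436514153584)), (np.float64(371.8673049410256), np.float64(161.0634197766781)), (np.float64(528.7257405279843), np.float64(425.2589182094748))]
```

>>> drive_tool:
  series:
    - [[0, 0, 2], [0, -0.003, 0], -1]
    - [[0, 0, 3], [0, 0, 0], -1]
    - [[0, 0, 3], [0, 0, 0], -1]
    - [[0, 0, 0], [0, 0, 0], -1]
    - [[0, 0, 0], [0, 0, 0], -1]
    - [[0, 0, 0], [0, 0, 0], -1]

```text
time: 12.4
position: [0.4836, 0.1085, 0.0252]
eef_rot: [0.708, 0.028, -0.706, 0.028]
force: [1.1, 1.0, -1.5]
grip_width: 0.0199
```

```bash
python3 - <<'E'
from st import *
to([.483,.1085,.0242],.078)
o,im,Tw,Tt=look("side","pics/side9.png")
import cv2
cv2.imwrite("pics/side9z.png",cv2.resize(im[140:240,220:380],None,fx=5,fy=5,interpolation=cv2.INTER_CUBIC))
o,im,Tw,Tt=look("wrist","pics/w9.png")
E
```

```text
t 12.4 pos [0.4836 0.1085 0.0252] F [ 1.0615  0.9657 -1.473 ] w 0.019873417502241704
[[ 0.0029  0.0781 -0.9969]
 [-0.0003 -0.9969 -0.0781]
 [-1.      0.0005 -0.0029]]
tool shift mm [ 0.9879 -0.0708  0.6106]
rotvec [ 0.0002 -0.0029 -0.0005]
```

View pics/side9z.png

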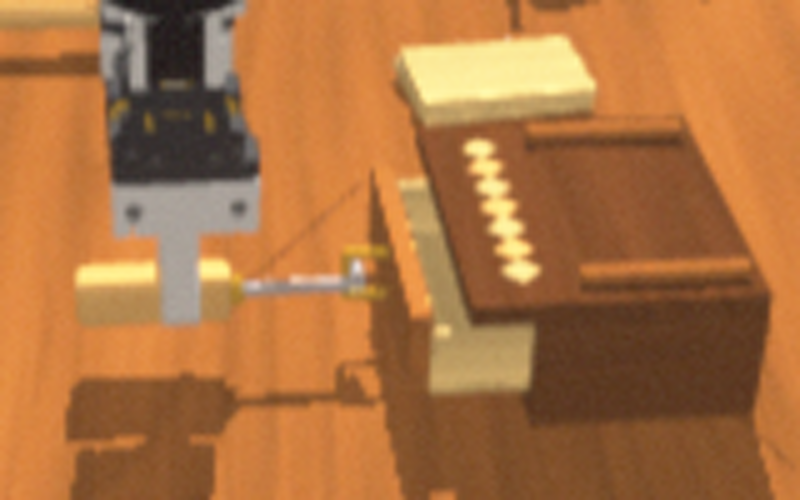

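View pics/w9.png

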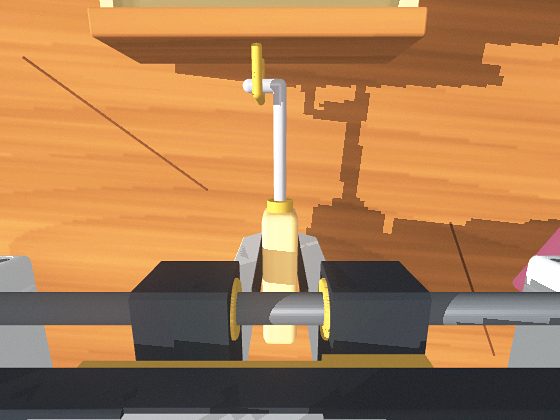

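>>> drive_tool:
  series:
    - [[0, 0, -2], [0, 0, 0], -1]
    - [[0, 0, -2], [0, -0.002, 0], -1]
    - [[0, 0, 0], [0, 0, 0], -1]
    - [[0, 0, 0], [0, 0, 0], -1]

```text
time: 12.83
position: [0.4851, 0.1087, 0.0238]
eef_rot: [-0.704, -0.028, 0.709, -0.028]
force: [0.3, -0.2, -1.8]
grip_width: 0.0198
```

```bash
python3 - <<'E'
from st import *
to([.488,.1088,.0242],.078)
o,im,Tw,Tt=look("wrist","pics/w10.png")
E
```

```text
t 12.8333 pos [0.4851 0.1087 0.0238] F [ 0.3447 -0.1595 -1.8353] w 0.01976755237024573
[[-0.0067  0.0786 -0.9969]
 [-0.001  -0.9969 -0.0786]
 [-1.      0.0004  0.0068]]
tool shift mm [-0.467   0.1152 -2.8598]
rotvec [ 0.0006  0.0068 -0.0004]
```

View pics/w10.png

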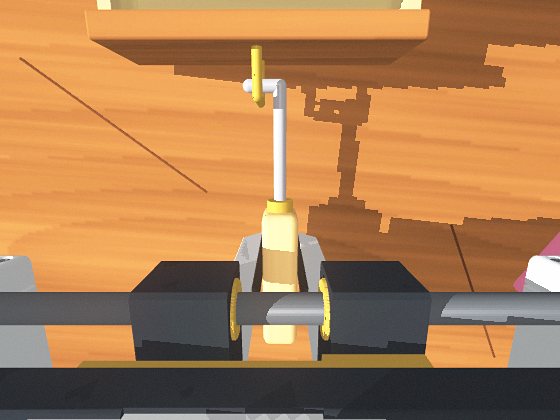

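>>> drive_tool:
  series:
    - [[0, 0, -2], [0, 0.003, 0], -1]
    - [[0, 0, -2], [0, 0.003, 0], -1]
    - [[0, 0, 0], [0, 0, 0], -1]
    - [[0, 3, 0], [0, 0, 0], -1]
    - [[0, 3, 0], [0, 0, 0], -1]
    - [[0, 0, 0], [0, 0, 0], -1]
    - [[0, 0, 0], [0, 0, 0], -1]

```text
time: 13.47
position: [0.4892, 0.1024, 0.0232]
eef_rot: [-0.706, -0.028, 0.707, -0.028]
force: [-0.0, 0.4, -2.1]
grip_width: 0.0194
```

```bash
python3 - <<'E'
from st import *
to([.488,.0788,.0242],.078)
o,im,Tw,Tt=look("wrist","pics/w11.png")
E
```

```text
t 13.4667 pos [0.4892 0.1024 0.0232] F [-0.0186  0.3624 -2.1074] w 0.01937754963978393
[[-0.002   0.0787 -0.9969]
 [-0.0006 -0.9969 -0.0787]
 [-1.      0.0004  0.002 ]]
tool shift mm [-0.9745 23.4271  3.1058]
rotvec [ 0.0008  0.002  -0.0004]
```

View pics/w11.png

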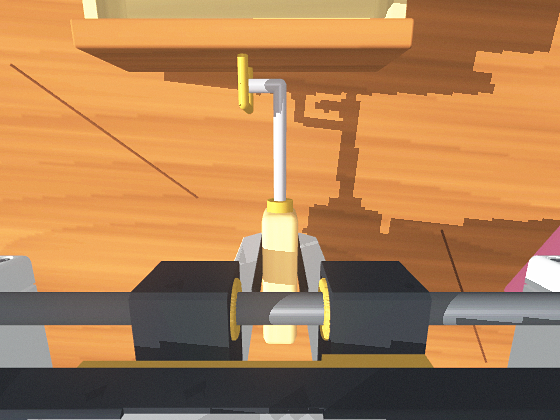

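Tip is nearly out of the eye, centred. Continue sideways, then back.

>>> drive_tool:
  series:
    - [[-1, 4, 0], [0, 0, 0], -1]
    - [[0, 4, 0], [0, 0, 0], -1]
    - [[0, 5, 0], [0, 0, 0], -1]
    - [[0, 6, 0], [0, 0, 0], -1]
    - [[0, 6, 0], [0, 0, 0], -1]
    - [[0, 0, 0], [0, 0, 0], -1]
    - [[0, 0, 0], [0, 0, 0], -1]

```text
time: 14.1
position: [0.4915, 0.0743, 0.0245]
eef_rot: [-0.706, -0.027, 0.707, -0.028]
force: [0.8, -0.3, -1.0]
grip_width: 0.0198
```

```bash
python3 - <<'E'
from st import *
to([.40,.06,.0302],.078)
o,im,Tw,Tt=look("wrist","pics/w12.png")
E
```

```text
t 14.1 pos [0.4915 0.0743 0.0245] F [ 0.7784 -0.2922 -0.9554] w 0.019822794561943267
[[-0.0017  0.0781 -0.9969]
 [-0.0008 -0.9969 -0.0781]
 [-1.      0.0007  0.0017]]
tool shift mm [-5.526   7.0847 92.3846]
rotvec [ 0.0002  0.0017 -0.0007]
```

View pics/w12.png

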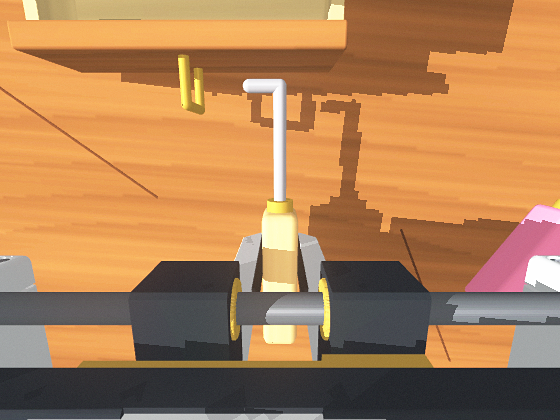

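>>> drive_tool:
  series:
    - [[0, 0, 8], [0, 0, 0], -1]
    - [[0, 0, 14], [0, 0, 0], -1]
    - [[0, -5, 18], [0, 0, 0], -1]
    - [[0, -5, 18], [0, 0, 0], -1]
    - [[0, -5, 14], [0, 0, 0], -1]
    - [[0, 0, 8], [0, 0, 0], -1]
    - [[0, 0, 0], [0, 0, 0], -1]
    - [[0, 0, 0], [0, 0, 0], -1]
    - [[0, 0, 0], [0, 0, 0], -1]

```text
time: 14.9
position: [0.4048, 0.0837, 0.024]
eef_rot: [-0.706, -0.028, 0.707, -0.029]
force: [-1.0, -0.2, -1.2]
grip_width: 0.0197
```

```bash
python3 - <<'E'
from st import *
to([.405,.085,.0022],.078)
o,im,Tw,Tt=look("scene","pics/s13.png")
E
```

```text
t 14.9 pos [0.4048 0.0837 0.024 ] F [-1.0405 -0.2089 -1.2248] w 0.01967411213858536
[[-0.0018  0.0799 -0.9968]
 [-0.0009 -0.9968 -0.0799]
 [-1.      0.0007  0.0018]]
tool shift mm [21.8025 -1.3273 -0.3548]
rotvec [ 0.002   0.0018 -0.0007]
```

View pics/s13.png

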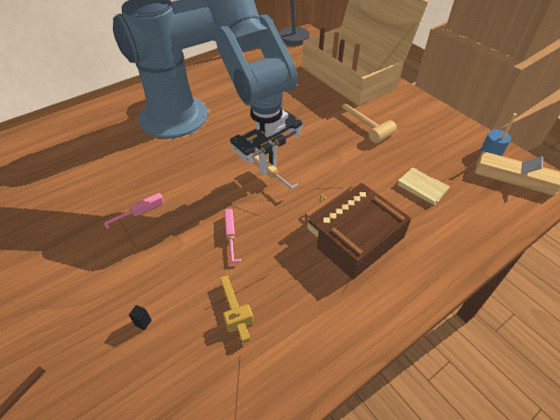

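Clear space. Lower slowly.

>>> drive_tool:
  series:
    - [[5, 0, 0], [0, 0.002, 0], -1]
    - [[5, 0, 0], [0, 0, 0], -1]
    - [[4, 0, 0], [0, 0, 0], -1]
    - [[2, 0, 0], [0, 0, 0], -1]
    - [[0, 0, 0], [0, 0, 0], -1]
    - [[0, 0, 0], [0, 0, 0], -1]

```text
time: 15.45
position: [0.4075, 0.083, 0.0064]
eef_rot: [0.707, 0.028, -0.706, 0.028]
force: [0.2, 0.6, -0.6]
grip_width: 0.0196
```

```bash
python3 - <<'E'
from st import *
to([.405,.085,.0022],.078)
E
```

```text
t 15.45 pos [0.4075 0.083  0.0064] F [ 0.24    0.5664 -0.6021] w 0.019649730954483358
[[ 0.0014  0.0789 -0.9969]
 [-0.0008 -0.9969 -0.0789]
 [-1.      0.0009 -0.0014]]
tool shift mm [ 4.2065 -2.2115  2.3275]
rotvec [ 0.001  -0.0014 -0.0009]
```

>>> drive_tool:
  series:
    - [[2, 0, 0], [0, -0.001, 0], -1]
    - [[2, 0, 0], [0, 0, 0], -1]
    - [[0, 0, 0], [0, 0, 0], -1]
    - [[0, 0, 0], [0, 0, 0], -1]

```text
time: 15.78
position: [0.408, 0.083, 0.0023]
eef_rot: [0.707, 0.028, -0.706, 0.028]
force: [-1.1, -0.5, -1.2]
grip_width: 0.0195
```

```bash
python3 - <<'E'
from st import *
to([.405,.085,.0022],.078)
E
```

```text
t 15.7833 pos [0.408  0.083  0.0023] F [-1.0959 -0.475  -1.2194] w 0.019537526832323186
[[ 0.0007  0.0789 -0.9969]
 [-0.0009 -0.9969 -0.0789]
 [-1.      0.0009 -0.0007]]
tool shift mm [ 0.0867 -2.2743  2.7889]
rotvec [ 0.001  -0.0007 -0.0009]
```

>>> drive_tool:
  series:
    - [[0, 0, 0], [0, 0, 0], 0.2]
    - [[0, 0, 0], [0, 0, 0], 0.2]
    - [[0, 0, 0], [0, 0, 0], 0.2]
    - [[0, 0, 0], [0, 0, 0], 0.2]
    - [[0, 0, 0], [0, 0, 0], 0.2]
    - [[0, 0, 0], [0, 0, 0], 0.2]
    - [[0, 0, 0], [0, 0, 0], 0.2]
    - [[-10, 0, 0], [0, 0, 0], 0.2]
    - [[-20, 0, 0], [0, 0, 0], 0.2]
    - [[-30, 0, 0], [0, 0, 0], 0.2]
    - [[-30, 0, 0], [0, 0, 0], 0.2]
    - [[-20, 0, 0], [0, 0, 0], 0.2]
    - [[0, 0, 0], [0, 0, 0], 0.2]
    - [[0, 0, 0], [0, 0, 0], 0.2]

```text
time: 16.95
position: [0.4072, 0.0831, 0.1204]
eef_rot: [0.707, 0.028, -0.706, 0.028]
force: [0.2, 0.2, 0.5]
grip_width: 0.0562
```

```bash
python3 - <<'E'
from st import *
import cv2
to([.405,.085,.0022],.078)
look("wrist","pics/w14.png")
o,im,Tw,Tt=look("side","pics/side14.png")
cv2.imwrite("pics/side14z.png",cv2.resize(im[130:240,200:380],None,fx=4.4,fy=4.4,interpolation=cv2.INTER_CUBIC))
E
```

```text
t 16.95 pos [0.4072 0.0831 0.1204] F [0.1851 0.1679 0.5198] w 0.05623800776030446
[[ 0.0013  0.0791 -0.9969]
 [-0.0009 -0.9969 -0.0791]
 [-1.      0.001  -0.0012]]
tool shift mm [118.1618  -2.1445   2.2382]
rotvec [ 0.0012 -0.0012 -0.001 ]
```

View pics/w14.png

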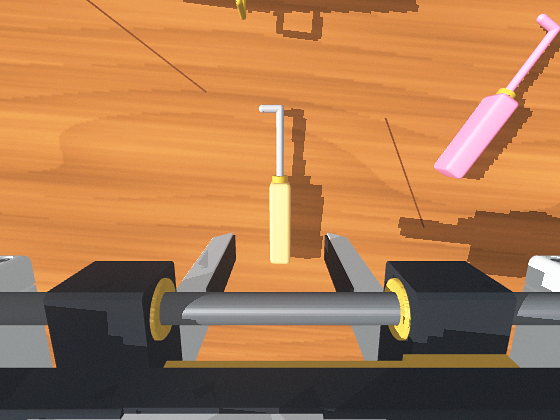

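View pics/side14z.png

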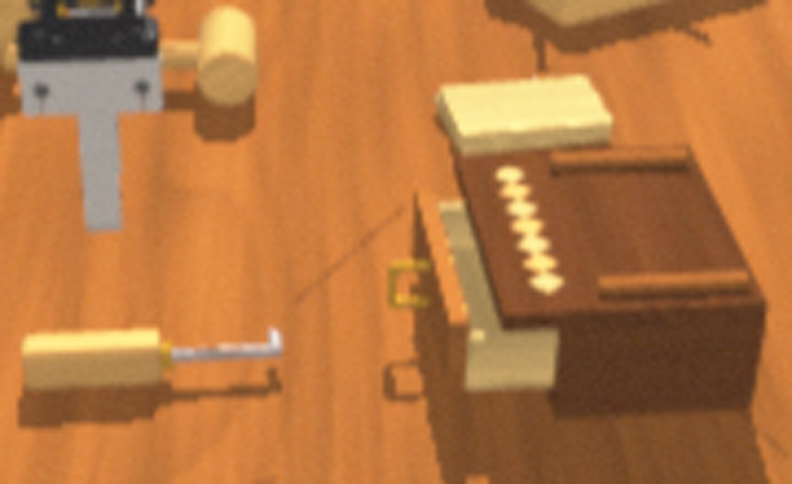

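```bash
python3 -c "
from workcell import robot
print(robot.hand_in())"
```

```text
the job is handed in; nothing more can be done
None
```

I hooked the brass eye with the wooden-handled hook, drew the drawer out to about 60 mm, and laid the hook flat on the bench clear of the box. The job is handed in, at about 17 s of the 59 s allowed. No verdict was reported.

- **Drawer:** in the last side view the eye's front edge sits where I predicted for 60 mm out. Just after the pull, the eye and the drawer's far front corner gave 59.4 and 60.4 mm. The drawer started at about 5 mm.
- **Forces:** wrist readings taken between moves stayed around 2 N, including while pulling; the force during each move was not recorded. I could not measure the force on the eye directly.
- **Feeling for the eye:** I found it by camera, about 3 mm to the +y side of the drawer's middle. I then slid the tip in with no contact felt, rather than touching around for it.
- **Hook at the end:** it lies on the bench at the height it was picked up from, gripper withdrawn. Its tip is roughly 0.1 m from the drawer face.
- **Other things on the bench:** the mallet, panels and pink look-alikes looked unmoved in the late pictures. I did not measure any of the bystanders' positions, and for the gauge and plug I only have the whole-scene picture taken before I set the hook down.

Two readings disagreed slightly. The first box yaw from the two fixed cameras ranged from 0.08 to 0.13 rad, so I used 0.078 rad from the wrist camera. The first estimates of how far in the hook tip was differed by about 3 mm, well inside the eye's clearance.

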